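# Put the jar away in the bread bin with a locking lid stay

### The arm

A 7-joint arm with a two-finger parallel gripper is mounted at the origin on the work surface. World frame = base frame: x ahead of the robot, y to its left, z up, the work surface at z = 0. Lengths are in m, angles in rad, forces in N, time in s.
With the tool pointing down it reaches from about 0.35 to 0.9 m from the base axis. Payload 8.1 kg.
Tool frame: the origin (TCP) lies at the very end of the fingers, on their centre line; the grasp point (between the pads) lies arm.hold_point_z behind it (arm.hold_point_z is the distance from the TCP to the grasp point, in m); z points along the fingers, y is the line along which they close (so a half turn about z gives the same grasp; the last joint's range is limited). The gripper opens to 92 mm and grips with 3 to 60 N. Pads are 19 mm wide; open, the fingers measure 130 mm over their backs; the gripper's body (75 mm by 190 mm) begins 47 mm behind the grasp point.
Start: joints at [-1.446, 0.434, 0.025, 1.573, -0.012, 1.134, -0.075], TCP at [0.141, 0.609, 0.227] pointing down, gripper open.
Joint ranges: [-2.62, 2.62], [-0.44, 2.09], [-1.27, 1.32], [0.08, 2.57], [-1.32, 4.46], [0.12, 2], [-2.74, 2.74]. Speed limits (rad/s): [2.22, 2.22, 3.01, 3.01, 3.14, 3.14, 3.14].

### API

Orientations are given as a rotation vector (axis times angle).
In Python, from cell import arm, vision, job, cut_out gives the robot as it stands. The module is installed in compiled form; this text tells all that it offers.
- The arm moves only by the tool play_rows, never from a script. Its argument "increments" is text: rows parted by semicolons, each of 5 numbers parted by spaces: the shift along the tool's x, y, z in cm, then the turn about the tool's z in degrees, then the opening, from -1 (shut) to 1 (fully open), so that 0 is half open. A call has 1 to 5 rows; each row shifts and turns the commanded pose from where the row before left it, along the tool's axes as they then stand; what a row does not reach is not made up. A row lasts 1/12 s, in which the tool goes at most 41.7 mm and 7.16 degrees, less where a joint would pass 70% of its speed; a pose out of reach is approached as far as the arm can. A call is refused whole if a number of a shift passes 4.17 or a number of a turn 7.16, either way. A call with a gripper value outside its range is refused whole. The fingers move at their own pace and stop on an object; "grip_force" is the grip in N (left out, the last holds). Time passes only in rows, so rows that do not move let the fingers close. It gives the time, the measured TCP pose, the force, the opening and the grip force at its end, in the units of the state.
- arm.observe(): the state, without advancing time (a new reading comes with each control period).
- vision.get_image(name): name is "scene" or "top" or "wrist"; returns a dict with "frame" (400x640x3 uint8, red, green, blue), "z_map" (400x640 float32, m along the optical axis (not along the pixel's ray), 0 where there is no reading), "mtx" (3x3 intrinsics, pixels), "cam_to_world" (4x4, takes a point from camera to world coordinates). Camera axes: x right, y up, looking along -z (the intrinsics and any distortion apply to the point x, -y, -z); pixel columns grow to the right and rows downward; lengths in m; the calibration is good to about 2 mm. A picture is of the moment at which its call begins.
- job.sign_off(): hands the job in; it is judged then, once.
Trained networks look in a picture, given as the dict that the camera call returned (one of the last four; its "shot" number tells which), for a name from the list of things; names that differ only in an ending like _2 or _b are one class to them, and where a whole thing is asked for, a point or a joint stands for the part that bears it (a point fixed in the world has none). Each returns a list of dicts, best first, with "confidence" (0 to 1); they miss things now and then, are a little off and sometimes report something else, mostly with a low value. They report only what shows in the picture. A call takes as long as a camera call. They do not tell look-alikes from the thing itself.
- cut_out(query, picture): "mask" (400x640 bool, what is visible of it) and "point" ([row, column] in pixels, amid what is visible of it).
The state is a dict: "clock": time; "joints": joint angles; "dq": joint speeds; "joint_efforts": joint torques, N m; "position": TCP position; "ee_rot": TCP orientation; "force": force on the tool from outside, world axes, zero at the start; "ft_torque": the same for the moment, N m; "width": opening from 0.0 (shut) to 1.0 (fully open); "gripper_force": force on a finger pad.
Only numpy, scipy, OpenCV 4.12 (cv2) and the standard library are available. Lean on these libraries where they do the work, as an engineer would, in place of code of your own. Each camera call takes 0.05 s, during which the arm holds its last target. There are 200 camera calls.

### The job

Raise the bread bin's lid by its bar handle, without straining the stay, until the folding stay on its side locks over centre, and let go so that the lid stands by itself. Set the white jar down upright on the floor of the bin. Then push the stay's elbow knob back through centre to unlock it, lower the lid gently until it is fully shut, and leave the mug, can and bowl alone.

Things in the scene. Friction and masses are not known exactly. Their poses are not given: they have to be found in the camera images.
- bin: Wooden bread bin fixed to the counter, 200 (x) by 300 (y) by 110 mm high, walls and floor 8 mm thick. Origin under its centre; z up; its own -x is the front (handle side), +x the hinge side, +y the side with the folding stay: two flat dark steel links of 93 mm just outside that wall, from a pivot on the wall to one on the lid's edge.
- bin_in (a point): Centre of the bin's inner floor (8 mm above the counter), axes as the bin's. Inside the bin is 184 by 284 mm, 102 mm deep; the jar (75 mm high) fits under the shut lid.
- lid (a joint): Lid angle, rad: 0 shut, grows as it rises. Wooden lid 200 by 300 by 12 mm, 0.6 to 0.9 kg. Stiff hinge (0.5 N m friction): let go above 1.05 rad the lid stays (also with the stay broken), lower it may fall and slam. The stay ends its travel at a top angle of 1.20 to 1.40 rad, different every time: there the pull rises sharply. 5 to 10 N more than lifts the lid is enough, 20 N more strains the stay.
- lid_handle (a point): Middle of the dark steel bar handle in front of the lid: 12 mm thick, 140 mm long, parallel to the bin's y, an arm at each end; 238 mm from the hinge, 38 mm beyond the lid's edge with free room for a finger between. It circles the hinge with the lid (axes too) and may turn in the fingers.
- lid_hinge (a point): Middle of the hinge axis, parallel to the bin's y, 100 mm behind the bin's centre, 110.5 mm above the counter. At lid angle a the handle lies from here, in the bin's axes, at x = -0.238 cos(a) + 0.006 sin(a), z = 0.238 sin(a) + 0.006 cos(a).
- elbow (a joint): Stay's elbow angle, rad: 0 folded with the lid shut, grows as it unfolds; 2.59 is dead straight (lid at its top angle), 2.81 the stop, over centre. A weak spring snaps it over centre once the lid is pulled taut at its top angle and eased. Above 2.70 is locked, below 2.25 well broken; between, the spring may snap it back.
- elbow_knob (a point): Middle of the dark round knob on the stay's elbow, 16 mm thick, 44 mm long, sticking out to the bin's +y. Locked, it stands about 42 mm above the hinge and 70 to 93 mm in front of it. To unlock push it to the bin's rear and down (0.87 x, -0.49 z): 2 to 3 N, 10 mm to centre and 10 to 20 mm more. The open lid overhangs: come from the front, tilted about 40 degrees.
- bush (a joint): Give of the stiff rubber bush (22 mm) that carries the stay's lower pivot, m, along the locked stay: 0 unloaded, positive when the stay is pulled, negative when it is pressed, 1 mm for 20 N in the stay. 3 mm either way strains it: about 20 N too much at the handle, or 9 mm beyond the lid's top angle.
- jar: White ceramic jar with a steel screw cap, 56 mm in diameter, 75 mm high, 0.2 to 0.35 kg, standing on the counter at the bin's -y side. Origin at the centre of its underside, z up.
- mug: White mug, 80 mm wide, 90 mm high: bystander on the counter at the stay's side. Origin under its centre.
- can: Tall tin can, 68 mm wide, 110 mm high: bystander on the counter behind the jar. Origin under its centre.
- bowl: Bowl, 120 mm wide, 50 mm high: bystander on the counter at the stay's side, in front of the mug. Origin under its centre.
There are look-alikes about, which are no part of the job. What is shaped like the jar but purple or red is not meant.

How it is judged:
On the way, in this order (a step that is already met when the one before it is completed fails the run):
1. the lid is up, its stay locked over centre, and it is let go (value of joint elbow above 2.686 rad and value of joint lid above 1 rad and contact force between the fingers and lid below 0.3 N and contact force between the fingers and elbow below 0.3 N), for 0.3 s.
2. the jar stands on the bin's floor and is let go, the stay still locked (z of jar in the frame of bin_in between -0.005 and 0.008 m and x of jar in the frame of bin_in between -0.092 and 0.092 m and y of jar in the frame of bin_in between -0.142 and 0.142 m and angle between jar's own z axis and vertical below 0.15 rad and value of joint elbow above 2.686 rad and contact force between the fingers and jar below 0.3 N), for 0.2 s.
3. the stay is broken with the lid still up (value of joint elbow below 2.436 rad and value of joint lid above 0.9 rad), for 0.1 s.
At the end, for the whole second after the job is handed in: The lid is shut (within 0.03 rad, 7 mm at the handle), the jar stands upright (within 0.15 rad) on the floor inside the bin, at rest, and the robot touches nothing (value of joint lid below 0.03 rad and linear speed of jar below 0.02 m/s and z of jar in the frame of bin_in between -0.005 and 0.008 m and x of jar in the frame of bin_in between -0.092 and 0.092 m and y of jar in the frame of bin_in between -0.142 and 0.142 m and angle between jar's own z axis and vertical below 0.15 rad and contact force between the fingers and anything else below 0.5 N).
It fails at once if the stay is strained, by pulling the lid on against it or forcing the lid down on it while locked (its bush gives over 3 mm, 60 N) (value of joint bush above 0.003 m or value of joint bush below -0.003 m).
It fails at once if the lid slams (faster than 1.6 rad/s when nearly shut) (value of joint lid below 0.4 rad and velocity of joint lid below -1.6 rad/s).
It fails at once if the jar is dropped (contact force between the fingers and jar below 0.1 N and linear speed of jar above 0.6 m/s).
It fails at once if a bystander is disturbed (distance of any of mug, can, bowl from where it was at the start of the episode above 0.02 m).
It also fails if it takes over 72 s, if anything falls off the work surface, if the arm or the gripper's body presses on something with over 40 N, if the wrist force passes 120 N, or if a joint passes its speed limit or range.

## Working session

There is one attempt and no reset: what is moved stays moved. The work goes in short steps, Python scripts to look and compute and a tool call to move; the robot and the scene stay as the last step left them, time stands still between calls to the robot, and variables do not carry over. Pictures are saved under pics/ and viewed, at most 10 in all, crops included, and the job is handed in when it is done.

Besides the shell and the picture viewer there is one more tool, called after "Request:" as a command line: name --argument value ..., lists and objects as JSON in quotes. play_rows: Moves the arm, as the interface text tells. Its arguments: {"type":"object","properties":{"increments":{"type":"string"},"grip_force":{"type":"number"}},"required":["increments"]}

```bash
mkdir -p pics; cat > h.py <<'E'
import numpy as np, cv2
from cell import arm, vision, job, cut_out
from scipy.spatial.transform import Rotation as R
def cloud(p):
    z=p["z_map"]; K=p["mtx"]; v,u=np.mgrid[:400,:640]
    c=np.stack([(u-K[0,2])/K[0,0]*z,-(v-K[1,2])/K[1,1]*z,-z,np.ones_like(z)],-1)
    w=(c@np.array(p["cam_to_world"]).T)[...,:3]; w[z==0]=np.nan
    return w
def save(p,n): cv2.imwrite("pics/"+n,p["frame"][...,::-1])
E
python3 - <<'E'
from h import *
s=arm.observe(); print(s, arm.hold_point_z)
fr=[]
for n in("scene","top"):
    p=vision.get_image(n); fr.append(p["frame"]); w=cloud(p)
    print(n,np.round(p["cam_to_world"],3).tolist(), p["mtx"][0,0])
    for q in("bin","lid_handle","jar","mug","can","bowl","elbow_knob"):
        for d in cut_out(q,p)[:4]:
            m=d["mask"]; a=w[m]; a=a[~np.isnan(a[:,0])]
            print(q,round(d["confidence"],2),np.round(d["point"]),m.sum(),np.round(np.median(a,0),3) if len(a) else 0,np.round(np.percentile(a,[2,98],axis=0),3).tolist() if len(a) else 0, np.median(p["frame"][m],0))
cv2.imwrite("pics/a.png",cv2.resize(np.vstack(fr),(640,800))[:, :, ::-1][:800])
cv2.imwrite("pics/s.png",fr[0][...,::-1]);cv2.imwrite("pics/t.png",fr[1][...,::-1])
E
```

```text
{'clock': 0.0, 'joints': array([-1.44561174,  0.43522486,  0.02495681,  1.57410831, -0.01158393,
        1.13400669, -0.07505764]), 'dq': array([-0.00069495, -0.00093353,  0.00015593,  0.00107008, -0.00104092,
        0.00039732,  0.00047712]), 'joint_efforts': array([ 1.39032003e-03, -6.67848086e+01,  9.86157395e-01, -3.14446735e+01,
       -6.02339557e-02,  4.30500624e-02,  1.87824385e-04]), 'position': array([0.14107231, 0.60833444, 0.2259393 ]), 'ee_rot': array([-3.57036197e-01, -3.12120781e+00,  2.51680243e-03]), 'force': array([ 0.84941106,  0.01796286, -0.79898758]), 'ft_torque': array([-0.0312064 , -0.02446848, -0.02361457]), 'gripper_force': 0.0, 'width': 1.0000835942072994} 0.0188
scene [[0.866, -0.403, 0.296, 0.983], [0.5, 0.686, -0.529, -0.716], [0.01, 0.606, 0.796, 1.289], [0.0, 0.0, 0.0, 1.0]] 492.07187472548725
bin 0.96 [213. 319.] 8019 [0.584 0.03  0.122] [[0.446, -0.097, 0.008], [0.685, 0.214, 0.128]] [120.  94.  62.]
lid_handle 0.55 [206. 319.] 5631 [0.57  0.049 0.123] [[0.448, -0.087, 0.117], [0.672, 0.203, 0.129]] [132. 104.  69.]
jar 0.98 [278. 213.] 478 [ 0.426 
[... 1301 characters left out ...]
, 0.208, 0.129]] [146. 113.  66.]
jar 0.82 [238. 433.] 333 [ 0.414 -0.257  0.073] [[0.39, -0.286, 0.006], [0.44, -0.237, 0.081]] [144.  24.  20.]
jar 0.67 [210. 434.] 340 [ 0.508 -0.283  0.071] [[0.484, -0.312, 0.008], [0.533, -0.263, 0.081]] [128. 121. 109.]
jar 0.53 [216. 404.] 282 [ 0.496 -0.186  0.073] [[0.475, -0.21, 0.013], [0.521, -0.166, 0.081]] [91. 40. 99.]
mug 0.72 [196. 188.] 786 [0.575 0.49  0.037] [[0.535, 0.44, -0.001], [0.609, 0.54, 0.092]] [80.  74.  64.5]
can 0.97 [165. 459.] 641 [ 0.641 -0.361  0.104] [[0.616, -0.399, 0.001], [0.678, -0.339, 0.115]] [126. 121. 111.]
bowl 0.65 [248. 207.] 1295 [0.402 0.405 0.02 ] [[0.347, 0.346, -0.002], [0.455, 0.454, 0.052]] [39. 56. 66.]
```

View pics/s.png

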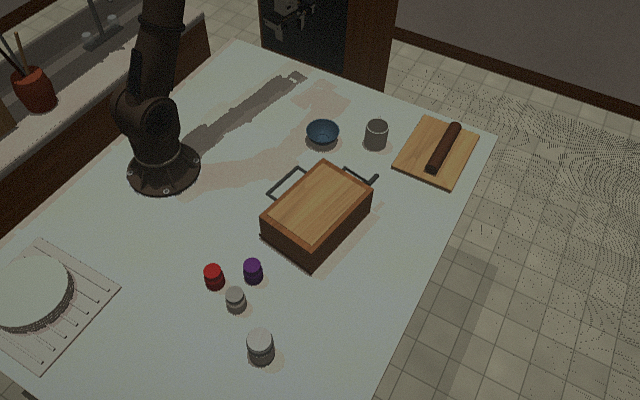

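View pics/t.png

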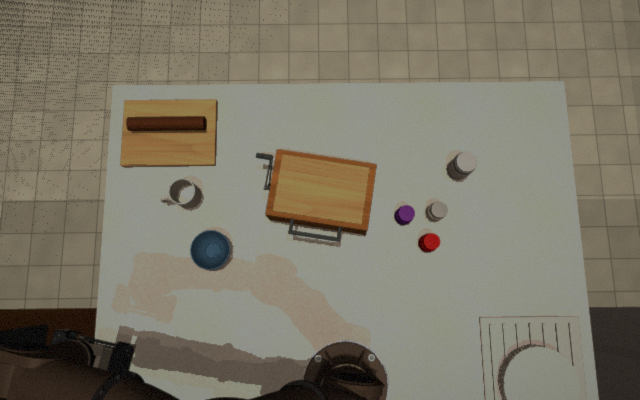

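```bash
python3 - <<'E'
from h import *
for n in("top","scene"):
    p=vision.get_image(n); w=cloud(p)
    m=cut_out("bin",p)[0]["mask"]; m=cv2.dilate(m.astype(np.uint8),np.ones((15,15)))>0
    t=m&(w[...,2]>0.118)&(w[...,2]<0.135)
    r=cv2.minAreaRect((w[t][:,:2]*1000).astype(np.float32)); print("top all",r)
    # lid by brightness (wood) : red-blue
    f=p["frame"].astype(int); wood=t&((f[...,0]-f[...,2])>35)
    r=cv2.minAreaRect((w[wood][:,:2]*1000).astype(np.float32)); print("wood",r,cv2.boxPoints(r), np.median(w[wood][:,2]))
    # dark stuff
    dk=m&~wood&(w[...,2]>0.085)
    q=w[dk]; print(np.round(np.c_[q,f[dk]][::max(1,len(q)//60)],3).tolist())
    for d in cut_out("jar",p)[:4]:
        a=w[d["mask"]]; c=np.median(p["frame"][d["mask"]],0)
        a=a[(a[:,2]>0.066)]
        if len(a): print("jar",c,cv2.minEnclosingCircle((a[:,:2]*1000).astype(np.float32)))
E
```

```text
top all ((551.9988403320312, 93.92013549804688), (356.4739990234375, 244.42034912109375), 80.4114761352539)
wood ((568.5941162109375, 62.426239013671875), (299.8676452636719, 200.9905548095703), 80.24778747558594) [[ 444.15414   -68.31832 ]
 [ 642.2403   -102.363625]
 [ 693.03406   193.1708  ]
 [ 494.94794   227.2161  ]] 0.12332903428242947
[[0.691, 0.192, 0.118, 134.0, 100.0, 75.0], [0.68, 0.237, 0.114, 87.0, 80.0, 74.0], [0.676, 0.215, 0.117, 100.0, 93.0, 81.0], [0.671, 0.232, 0.124, 51.0, 50.0, 50.0], [0.671, 0.088, 0.117, 122.0, 70.0, 36.0], [0.667, 0.215, 0.126, 52.0, 53.0, 48.0], [0.665, 0.229, 0.125, 43.0, 42.0, 40.0], [0.665, 0.228, 0.113, 54.0, 50.0, 48.0], [0.662, 0.21, 0.112, 48.0, 48.0, 46.0], [0.656, 0.091, 0.116, 144.0, 106.0, 62.0], [0.651, 0.215, 0.118, 89.0, 87.0, 79.0], [0.645, -0.027, 0.117, 123.0, 74.0, 40.0], [0.642, 0.211, 0.103, 50.0, 47.0, 38.0], [0.634, 0.216, 0.113, 47.0, 41.0, 34.0], [0.623, 0.22, 0.124, 88.0, 87.0, 79.0], [0.617, 0.159, 0.118, 149.0, 124.0, 73.0], [0.609, -0.029, 0.117, 147.0, 112.0, 67.0], [0.602, 0.156, 0.118, 149.0, 119.0, 69.0], [0.595
[... 4571 characters left out ...]
584, -0.094, 0.12, 46.0, 35.0, 26.0], [0.652, -0.043, 0.1, 45.0, 44.0, 29.0], [0.581, -0.091, 0.098, 49.0, 35.0, 32.0], [0.604, -0.094, 0.116, 43.0, 32.0, 23.0], [0.648, -0.065, 0.107, 45.0, 33.0, 21.0], [0.592, -0.092, 0.087, 45.0, 28.0, 20.0], [0.617, -0.096, 0.108, 54.0, 40.0, 34.0], [0.645, -0.083, 0.108, 55.0, 38.0, 31.0], [0.614, -0.096, 0.09, 47.0, 41.0, 30.0], [0.643, -0.102, 0.117, 60.0, 47.0, 35.0], [0.642, -0.094, 0.094, 53.0, 40.0, 32.0]]
jar [80. 31. 29.] ((418.4167175292969, -261.8768615722656), 26.428802490234375)
jar [100.5  96.   84.5] ((512.7306518554688, -289.7447509765625), 27.18867301940918)
jar [53. 36. 59.] ((502.6946105957031, -194.96383666992188), 25.309310913085938)
```

The jar look-alikes in the scene view are red at (213,278), purple at (253,271) and white/grey at (235,300). The white one with the steel cap, at world (0.512,-0.290), fits the description; the can at (260,346) is taller. I'm confirming this in a crop while turning the tool to the bin's axes.

```bash
python3 - <<'E'
import cv2
a=cv2.imread("pics/s.png")[250:390,190:310]; cv2.imwrite("pics/crop.png",cv2.resize(a,None,fx=4,fy=4,interpolation=3))
E
cat >> h.py <<'E'
YAW=-np.deg2rad(9.75); BX=np.array([np.cos(YAW),np.sin(YAW),0]); BY=np.array([-np.sin(YAW),np.cos(YAW),0])
C=np.array([.569,.0625,0])
def tobin(w): d=np.asarray(w)-C; return np.stack([d@BX,d@BY,d[...,2]],-1)
def st():
    s=arm.observe(); r=R.from_rotvec(s["ee_rot"]).as_matrix()
    print("t",round(s["clock"],2),"bin xyz",np.round(tobin(s["position"]),4),"yawerr deg",round(np.rad2deg(np.arctan2(r[1,1],r[0,1])-YAW),2),"tilt",np.round(r[:,2],3),"F bin",np.round([s["force"]@BX,s["force"]@BY,s["force"][2]],1),"w",round(s["width"]*92,1),"q",np.round(s["joints"],2)); return s
E
```

```text
(no output)
```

View pics/crop.png

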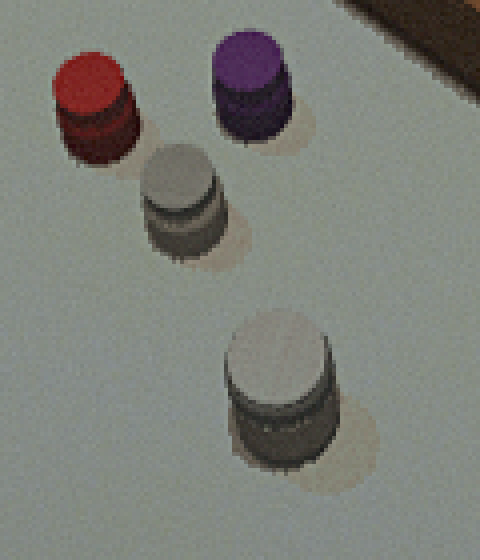

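Request:
play_rows --increments "0 0 0 7 1;0 0 0 7 1;0 0 0 7 1;0 0 0 7 1;0 0 0 7 1"

```text
clock: 1.52
position: [0.1412, 0.6089, 0.2268]
ee_rot: [-1.288, -2.865, -0.0]
force: [-0.6, -0.2, 0.5]
width: 0.999
gripper_force: 0.0
```

Request:
play_rows --increments "0 0 0 7 1;0 0 0 7 1;0 0 0 7 1;0 0 0 7 0;0 0 0 7 -0.4"

```text
clock: 1.93
position: [0.1411, 0.6089, 0.2268]
ee_rot: [-2.09, -2.346, -0.0]
force: [-0.3, 0.3, 0.2]
width: 0.903
gripper_force: 0.0
```

Request:
play_rows --increments "0 0 0 7 -0.4;0 0 0 7 -0.4;0 0 0 2.6 -0.4;0 0 0 0 -0.4"

```text
clock: 2.27
position: [0.141, 0.6089, 0.2267]
ee_rot: [2.402, 2.024, 0.0]
force: [-0.3, -0.1, 0.8]
width: 0.61
gripper_force: 0.0
```

```bash
python3 -c "
from h import *
st()"
```

```text
t 2.27 bin xyz [-0.5144  0.466   0.2267] yawerr deg -0.02 tilt [ 0. -0. -1.] F bin [-0.3 -0.2  0.8] w 56.2 q [-1.68  0.45  0.37  1.59 -0.17  1.13 -1.44]
```

The crop shows the white jar in the middle at crop (180,200), with a groove and cap, distinct from the red jar, the purple jar and the larger can. Next I'm moving over the handle.

Request:
play_rows --increments "-3.1 2.5 0 0 -0.4;-3.1 2.5 0 0 -0.4;-3.1 2.5 0 0 -0.4;-3.1 2.5 0 0 -0.4;-3.1 2.5 0 0 -0.4"

```text
clock: 2.68
position: [0.239, 0.4334, 0.2268]
ee_rot: [-2.398, -2.03, -0.001]
force: [1.4, -0.1, 0.3]
width: 0.31
gripper_force: 0.0
```

Request:
play_rows --increments "-3.1 2.5 0 0 -0.4;-3.1 2.5 0 0 -0.4;-3.1 2.5 0 0 -0.4;-3.1 2.5 0 0 -0.4;-3.1 2.5 0 0 -0.4"

```text
clock: 3.1
position: [0.3362, 0.2596, 0.227]
ee_rot: [-2.397, -2.029, -0.001]
force: [0.6, 0.2, 0.7]
width: 0.298
gripper_force: 0.0
```

Request:
play_rows --increments "-3.1 2.5 0 0 -0.4;-3.1 2.5 0 0 -0.4;-3.1 2.5 0 0 -0.4;-3.1 2.5 0 0 -0.4;-3.1 2.5 0 0 -0.4"

```text
clock: 3.52
position: [0.4335, 0.0857, 0.2272]
ee_rot: [-2.398, -2.03, -0.002]
force: [1.1, 1.0, -0.2]
width: 0.296
gripper_force: 0.0
```

Request:
play_rows --increments "0 0 0 0 -0.4;0 0 0 0 -0.4"

```text
clock: 3.68
position: [0.4338, 0.0852, 0.227]
ee_rot: [2.403, 2.022, 0.001]
force: [-0.2, 0.6, -0.6]
width: 0.297
gripper_force: 0.0
```

```bash
python3 - <<'E'
from h import *
st(); p=vision.get_image("wrist"); save(p,"w1.png"); w=cloud(p); b=tobin(w)
f=p["frame"].astype(int)
# bar points
m=(abs(b[...,2]-.12)<.015)&(b[...,0]>-.17)&(b[...,0]<-.115)&(abs(b[...,1])<.055)&(f.max(-1)<90)
print(m.sum(),np.round(np.nanpercentile(b[m],[5,50,95],axis=0),4).tolist() if m.any() else 0)
E
```

```text
t 3.68 bin xyz [-0.1371 -0.0005  0.227 ] yawerr deg -0.1 tilt [ 0.001 -0.    -1.   ] F bin [-0.4  0.6 -0.6] w 27.3 q [-0.96  0.14  0.74  2.04 -0.11  1.01 -0.34]
1432 [[-0.1442, -0.0467, 0.1193], [-0.1391, 0.0039, 0.1222], [-0.1345, 0.0495, 0.1238]]
```

View pics/w1.png

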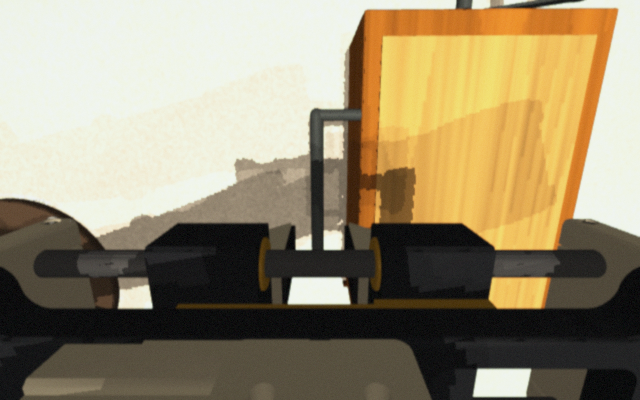

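The wrist view shows the bar at column 318, centred between the fingers (270–375), with the lid's edge at about column 360. Descending and gripping.

Request:
play_rows --increments "0 -0.15 3 0 -0.4;0 0 3 0 -0.4;0 0 3 0 -0.4;0 0 2 0 -0.4;0 0 1.3 0 -0.4"

```text
clock: 4.15
position: [0.4295, 0.0891, 0.1016]
ee_rot: [-2.395, -2.031, 0.004]
force: [-0.7, -0.2, -0.3]
width: 0.296
gripper_force: 0.0
```

Request:
play_rows --increments "0 0 0 0 -0.4;0 0 0 0 -1;0 0 0 0 -1;0 0 0 0 -1;0 0 0 0 -1" --grip_force 20

```text
clock: 4.57
position: [0.4321, 0.0885, 0.1047]
ee_rot: [2.399, 2.028, 0.004]
force: [-0.7, 0.9, 2.9]
width: 0.12
gripper_force: 20.0
```

```bash
python3 - <<'E'
from h import *
s=st()
# handle path increments every 0.05 rad in cm (toolY, toolZ)
H=lambda a: np.array([-.238*np.cos(a)+.006*np.sin(a), .238*np.sin(a)+.006*np.cos(a)])*100
P=[H(a) for a in np.arange(0,1.41,.1)]
for a,d in zip(np.arange(.1,1.41,.1),np.diff(P,axis=0)): print(round(a,2),np.round([d[0],-d[1]],2))
E
```

```text
t 4.57 bin xyz [-0.1393  0.0025  0.1047] yawerr deg 0.15 tilt [ 0.002  0.001 -1.   ] F bin [-0.8  0.8  2.9] w 11.1 q [-0.84  0.34  0.66  2.19 -0.32  0.7  -0.13]
0.1 [ 0.18 -2.37]
0.2 [ 0.41 -2.34]
0.3 [ 0.65 -2.29]
0.4 [ 0.87 -2.21]
0.5 [ 1.09 -2.12]
0.6 [ 1.29 -2.  ]
0.7 [ 1.49 -1.86]
0.8 [ 1.67 -1.7 ]
0.9 [ 1.83 -1.53]
1.0 [ 1.97 -1.34]
1.1 [ 2.09 -1.13]
1.2 [ 2.2  -0.92]
1.3 [ 2.28 -0.69]
1.4 [ 2.33 -0.46]
```

Request:
play_rows --increments "0 0.18 -2.37 0 -1;0 0.41 -2.34 0 -1;0 0.65 -2.29 0 -1;0 0.87 -2.21 0 -1;0 1.09 -2.12 0 -1"

```text
clock: 4.98
position: [0.4623, 0.0829, 0.2184]
ee_rot: [-2.399, -2.027, -0.001]
force: [5.5, 2.3, -10.6]
width: 0.121
gripper_force: 20.0
```

```bash
cat >> h.py <<'E'
def lid():
    s=st(); b=tobin(s["position"]); hx=b[0]-.1; hz=b[2]+.013-.1105
    print("lid",round(np.arctan2(hz,-hx)-np.arctan2(.006,.238),3),"rad",round(np.hypot(hx,hz),4))
E
python3 -c "
from h import *
lid()"
```

```text
t 4.98 bin xyz [-0.1086  0.002   0.2184] yawerr deg 0.13 tilt [-0.     0.001 -1.   ] F bin [  5.    3.1 -10.6] w 11.1 q [-0.91  0.21  0.75  1.99 -0.17  1.   -0.25]
lid 0.5 rad 0.2411
```

Request:
play_rows --increments "0 1.4 -1.95 0 -1;0 1.55 -1.85 0 -1;0 1.67 -1.7 0 -1;0 1.83 -1.53 0 -1;0 1.97 -1.34 0 -1"

```text
clock: 5.4
position: [0.5418, 0.0696, 0.3029]
ee_rot: [-2.392, -2.023, 0.006]
force: [-17.8, 2.9, 22.6]
width: 0.121
gripper_force: 20.0
```

Request:
play_rows --increments "0 1.05 -0.57 0 -1;0 1.05 -0.57 0 -1;0 0 0 0 -1"

```text
clock: 5.65
position: [0.5676, 0.0652, 0.316]
ee_rot: [-2.399, -2.027, -0.006]
force: [-11.9, 3.1, 29.2]
width: 0.122
gripper_force: 20.0
```

```bash
python3 -c "
from h import *
lid()"
```

```text
t 5.65 bin xyz [-0.0018  0.0024  0.316 ] yawerr deg 0.13 tilt [ 0.002  0.003 -1.   ] F bin [-12.2   1.1  29.2] w 11.2 q [-0.77  0.33  0.77  1.61 -0.24  1.29 -0.12]
lid 1.11 rad 0.2411
```

Request:
play_rows --increments "0 -0.1 -0.2 0 -1;0 0 0 0 -1"

```text
clock: 5.82
position: [0.566, 0.0654, 0.3155]
ee_rot: [2.4, 2.027, 0.004]
force: [-3.0, 2.6, 8.7]
width: 0.125
gripper_force: 20.0
```

```bash
cat >> h.py <<'E'
    a=np.arctan2(hz,-hx)-np.arctan2(.006,.238); F=s["force"]; fx=F@BX; fz=F[2]
    print("tang",round(fx*np.sin(a)+fz*np.cos(a),1),"rad",round(-fx*np.cos(a)+fz*np.sin(a),1),"step 1cm tang:",np.round([np.sin(a),-np.cos(a)],2))
E
python3 -c "
from h import *
lid()"
```

```text
t 5.82 bin xyz [-0.0034  0.0024  0.3155] yawerr deg 0.13 tilt [ 0.002  0.001 -1.   ] F bin [-3.4  2.1  8.7] w 11.5 q [-0.77  0.33  0.77  1.62 -0.24  1.29 -0.13]
lid 1.103 rad 0.2413
tang 0.9 rad 9.3 step 1cm tang: [ 0.89 -0.45]
```

Request:
play_rows --increments "0 0.33 -0.23 0 -1;0 0.35 -0.2 0 -1;0 0 0 0 -1"

```text
clock: 6.07
position: [0.5722, 0.0644, 0.3185]
ee_rot: [-2.399, -2.027, 0.001]
force: [-2.2, 3.7, 4.4]
width: 0.123
gripper_force: 20.0
```

```bash
python3 -c "
from h import *
lid()"
```

```text
t 6.07 bin xyz [0.0029 0.0024 0.3185] yawerr deg 0.13 tilt [-0.001  0.001 -1.   ] F bin [-2.8  3.2  4.4] w 11.3 q [-0.76  0.34  0.77  1.6  -0.24  1.31 -0.12]
lid 1.131 rad 0.2414
tang -0.6 rad 5.2 step 1cm tang: [ 0.91 -0.43]
```

Request:
play_rows --increments "0 0.45 -0.21 0 -1;0 0.45 -0.21 0 -1;0 0 0 0 -1"

```text
clock: 6.32
position: [0.5817, 0.0627, 0.3227]
ee_rot: [-2.4, -2.027, -0.0]
force: [-1.7, 3.9, 2.5]
width: 0.119
gripper_force: 20.0
```

```bash
python3 -c "
from h import *
lid()"
```

```text
t 6.32 bin xyz [0.0125 0.0023 0.3227] yawerr deg 0.11 tilt [ 0.  0. -1.] F bin [-2.4  3.5  2.5] w 11.0 q [-0.74  0.36  0.77  1.57 -0.25  1.32 -0.11]
lid 1.175 rad 0.2416
tang -1.2 rad 3.2 step 1cm tang: [ 0.92 -0.39]
```

Request:
play_rows --increments "0 0.4 -0.16 0 -1;0 0 0 0 -1"

```text
clock: 6.48
position: [0.5856, 0.062, 0.3243]
ee_rot: [-2.4, -2.027, -0.001]
force: [-1.3, 6.1, 2.0]
width: 0.122
gripper_force: 20.0
```

```bash
python3 -c "
from h import *
lid()"
```

```text
t 6.48 bin xyz [0.0164 0.0023 0.3243] yawerr deg 0.11 tilt [ 0.  0. -1.] F bin [-2.3  5.8  2. ] w 11.3 q [-0.73  0.36  0.77  1.56 -0.26  1.33 -0.1 ]
lid 1.192 rad 0.2417
tang -1.4 rad 2.7 step 1cm tang: [ 0.93 -0.37]
```

Request:
play_rows --increments "0 0.4 -0.15 0 -1;0 0 0 0 -1"

```text
clock: 6.65
position: [0.5894, 0.0613, 0.3258]
ee_rot: [-2.4, -2.027, -0.001]
force: [-0.6, 5.0, 2.2]
width: 0.122
gripper_force: 20.0
```

Request:
play_rows --increments "0 0.4 -0.15 0 -1;0 0 0 0 -1"

```text
clock: 6.82
position: [0.5934, 0.0606, 0.3273]
ee_rot: [-2.4, -2.027, -0.001]
force: [-0.7, 5.6, 1.7]
width: 0.124
gripper_force: 20.0
```

Request:
play_rows --increments "0 0.4 -0.14 0 -1;0 0 0 0 -1"

```text
clock: 6.98
position: [0.5973, 0.06, 0.3286]
ee_rot: [2.4, 2.027, 0.001]
force: [-1.4, 5.0, 1.7]
width: 0.118
gripper_force: 20.0
```

Request:
play_rows --increments "0 0.4 -0.13 0 -1;0 0 0 0 -1"

```text
clock: 7.15
position: [0.6012, 0.0593, 0.3299]
ee_rot: [2.4, 2.027, 0.001]
force: [-0.4, 5.9, 1.0]
width: 0.124
gripper_force: 20.0
```

Request:
play_rows --increments "0 0.4 -0.12 0 -1;0 0 0 0 -1"

```text
clock: 7.32
position: [0.6052, 0.0587, 0.3311]
ee_rot: [2.4, 2.027, 0.001]
force: [0.5, 5.4, 1.6]
width: 0.129
gripper_force: 20.0
```

```bash
python3 -c "
from h import *
lid()"
```

```text
t 7.32 bin xyz [0.0363 0.0024 0.3311] yawerr deg 0.12 tilt [ 0.001  0.    -1.   ] F bin [-0.4  5.4  1.6] w 11.8 q [-0.7   0.4   0.77  1.5  -0.28  1.36 -0.08]
lid 1.279 rad 0.2422
tang 0.1 rad 1.6 step 1cm tang: [ 0.96 -0.29]
```

Request:
play_rows --increments "0 0.4 -0.11 0 -1;0 0 0 0 -1"

```text
clock: 7.48
position: [0.6091, 0.058, 0.3323]
ee_rot: [2.4, 2.027, 0.001]
force: [-0.8, 5.0, 1.8]
width: 0.12
gripper_force: 20.0
```

Request:
play_rows --increments "0 0.4 -0.1 0 -1;0 0 0 0 -1"

```text
clock: 7.65
position: [0.6131, 0.0573, 0.3333]
ee_rot: [2.4, 2.027, 0.001]
force: [-0.9, 5.0, 1.4]
width: 0.122
gripper_force: 20.0
```

Request:
play_rows --increments "0 0.4 -0.1 0 -1;0 0 0 0 -1"

```text
clock: 7.82
position: [0.617, 0.0565, 0.3343]
ee_rot: [2.4, 2.027, 0.001]
force: [-0.1, 5.6, -0.3]
width: 0.121
gripper_force: 20.0
```

Request:
play_rows --increments "0 0.35 -0.08 0 -1;0 0 0 0 -1"

```text
clock: 7.98
position: [0.6204, 0.0559, 0.335]
ee_rot: [2.4, 2.027, 0.001]
force: [0.4, 6.4, 0.5]
width: 0.124
gripper_force: 20.0
```

Request:
play_rows --increments "0 0.35 -0.07 0 -1;0 0 0 0 -1"

```text
clock: 8.15
position: [0.6239, 0.0553, 0.3357]
ee_rot: [2.4, 2.027, 0.001]
force: [-0.1, 5.5, 0.3]
width: 0.121
gripper_force: 20.0
```

```bash
python3 - <<'E'
from h import *
lid()
p=vision.get_image("scene"); cv2.imwrite("pics/s2.png",cv2.resize(p["frame"][90:290,230:450,::-1],None,fx=3,fy=3))
E
```

```text
t 8.15 bin xyz [0.0553 0.0022 0.3357] yawerr deg 0.1 tilt [ 0.001  0.    -1.   ] F bin [-1.   5.4  0.3] w 11.2 q [-0.67  0.43  0.76  1.44 -0.3   1.39 -0.06]
lid 1.36 rad 0.2424
tang -0.9 rad 0.5 step 1cm tang: [ 0.98 -0.21]
```

View pics/s2.png

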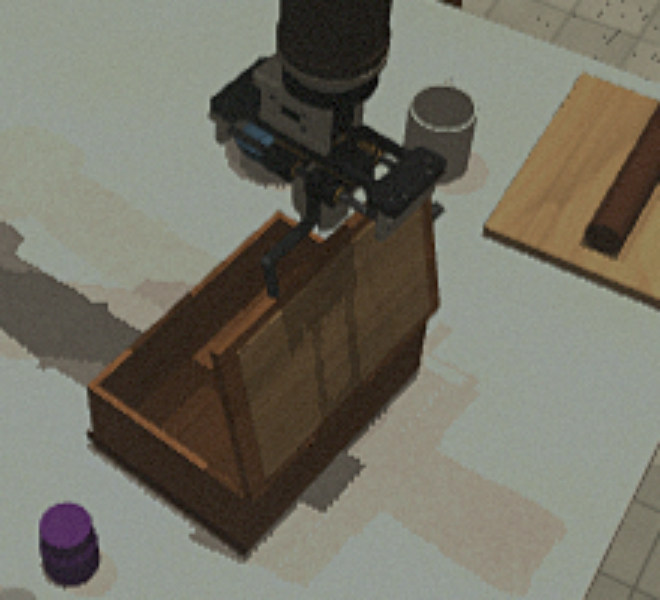

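The picture shows the lid nearly upright, gripped by the bar at about (290,240) in the crop, and the stay is hidden. It isn't taut yet, so I'm going on.

Request:
play_rows --increments "0 0.3 -0.06 0 -1;0 0 0 0 -1"

```text
clock: 8.37
position: [0.6267, 0.0548, 0.3362]
ee_rot: [2.4, 2.027, 0.001]
force: [-0.3, 4.6, 0.2]
width: 0.118
gripper_force: 20.0
```

Request:
play_rows --increments "0 0.3 -0.05 0 -1;0 0 0 0 -1"

```text
clock: 8.53
position: [0.629, 0.0543, 0.3367]
ee_rot: [-2.4, -2.026, 0.001]
force: [-3.7, 5.3, 1.6]
width: 0.123
gripper_force: 20.0
```

Request:
play_rows --increments "0 0.15 -0.03 0 -1;0 0 0 0 -1"

```text
clock: 8.7
position: [0.6299, 0.0542, 0.3368]
ee_rot: [-2.399, -2.026, 0.002]
force: [-5.0, 4.6, 2.4]
width: 0.126
gripper_force: 20.0
```

Request:
play_rows --increments "0 0.2 -0.03 0 -1;0 0 0 0 -1"

```text
clock: 8.87
position: [0.6315, 0.0539, 0.3371]
ee_rot: [-2.398, -2.025, 0.003]
force: [-6.6, 5.5, 2.5]
width: 0.127
gripper_force: 20.0
```

Request:
play_rows --increments "0 0.15 -0.02 0 -1;0 0 0 0 -1;0 0 0 0 -1"

```text
clock: 9.12
position: [0.6326, 0.0537, 0.3373]
ee_rot: [-2.398, -2.025, 0.003]
force: [-8.5, 7.0, 2.6]
width: 0.123
gripper_force: 20.0
```

```bash
python3 -c "
from h import *
lid()"
```

```text
t 9.12 bin xyz [0.0642 0.0021 0.3373] yawerr deg 0.11 tilt [-0.004  0.001 -1.   ] F bin [-9.5  5.5  2.6] w 11.3 q [-0.65  0.45  0.76  1.41 -0.31  1.41 -0.05]
lid 1.397 rad 0.2425
tang -8.9 rad 4.2 step 1cm tang: [ 0.98 -0.17]
```

Taut at about 9 N. Easing off, opening and rising clear, then checking the stay.

Request:
play_rows --increments "0 -0.1 0.02 0 -1;0 -0.1 0.02 0 -1;0 -0.1 0.02 0 -1;0 0 0 0 -1;0 0 0 0 -1"

```text
clock: 9.53
position: [0.6306, 0.0541, 0.337]
ee_rot: [-2.399, -2.026, 0.001]
force: [-5.0, 5.0, 2.8]
width: 0.122
gripper_force: 20.0
```

Request:
play_rows --increments "0 0 0 0 -0.3;0 0 0 0 -0.3;0 0 0 0 -0.3;0 0 -2 0 -0.3;0 0 -3 0 -0.3"

```text
clock: 9.95
position: [0.6305, 0.053, 0.3851]
ee_rot: [-2.401, -2.024, 0.007]
force: [1.8, 0.1, 0.8]
width: 0.346
gripper_force: 0.0
```

Request:
play_rows --increments "-3 -2.5 -1 0 -0.3;-3 -2.5 0 0 0;-3 -2.5 0 0 0.5;-3 -2.5 0 0 0.5;-3 -2.5 0 0 0.5"

```text
clock: 10.37
position: [0.4818, -0.0755, 0.3968]
ee_rot: [2.401, 2.024, -0.0]
force: [-0.3, -0.8, 0.9]
width: 0.589
gripper_force: 0.0
```

```bash
python3 - <<'E'
from h import *
st()
ims=[]
for n in("scene","top","wrist"):
    p=vision.get_image(n); b=tobin(cloud(p)); f=p["frame"]; ims.append(f)
    for d in cut_out("elbow_knob",p)[:3]:
        a=b[d["mask"]]; a=a[~np.isnan(a[:,0])]; print(n,round(d["confidence"],2),d["point"],d["mask"].sum(),np.round(np.percentile(a,[5,50,95],axis=0),3).tolist() if len(a) else 0)
    m=(b[...,1]>.152)&(b[...,1]<.22)&(abs(b[...,0])<.13)&(b[...,2]>.08)&(b[...,2]<.3)
    print(n,m.sum(),"stay region",np.round(np.percentile(b[m],[5,50,95],axis=0),3).tolist() if m.any() else 0)
    if m.any():
        k=m&(b[...,1]>.168); print(" knob",k.sum(),np.round(np.percentile(b[k],[5,50,95],axis=0),3).tolist() if k.any() else 0)
a=cv2.resize(ims[0][110:260,250:430],(480,400)); t=cv2.resize(ims[1][120:260,220:400],(320,249))
o=np.zeros((400,800,3),np.uint8); o[:,:480]=a; o[:249,480:]=t; cv2.imwrite("pics/k.png",o[...,::-1])
E
```

```text
t 10.37 bin xyz [-0.0626 -0.1508  0.3968] yawerr deg 0.02 tilt [ 0.001 -0.001 -1.   ] F bin [-0.1 -0.8  0.9] w 54.2 q [-0.69  0.1   0.84  1.65 -0.07  1.43 -0.01]
scene 0.35 [197.7, 342.6] 4365 [[0.064, -0.143, 0.131], [0.088, -0.017, 0.235], [0.109, 0.129, 0.327]]
scene 18 stay region [[0.076, 0.153, 0.226], [0.084, 0.161, 0.233], [0.088, 0.167, 0.245]]
 knob 1 [[0.083, 0.169, 0.233], [0.083, 0.169, 0.233], [0.083, 0.169, 0.233]]
top 0.72 [149.9, 324.1] 1113 [[0.055, -0.121, 0.126], [0.067, 0.006, 0.304], [0.097, 0.135, 0.351]]
top 0.71 [162.8, 263.8] 188 [[0.023, 0.162, -0.004], [0.037, 0.181, 0.158], [0.121, 0.203, 0.232]]
top 0.42 [187.5, 317.0] 8590 [[-0.1, -0.138, 0.002], [0.026, 0.006, 0.011], [0.093, 0.143, 0.307]]
top 181 stay region [[0.002, 0.158, 0.094], [0.031, 0.165, 0.159], [0.078, 0.202, 0.232]]
 knob 76 [[0.023, 0.169, 0.151], [0.029, 0.187, 0.157], [0.037, 0.204, 0.162]]
wrist 0 stay region 0
```

View pics/k.png

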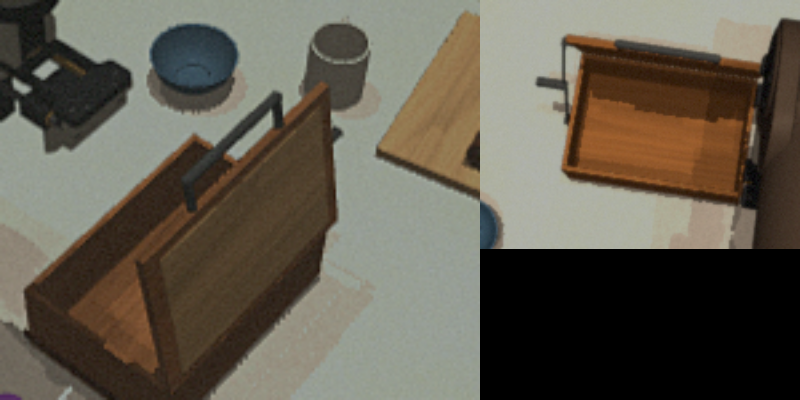

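The crop shows the lid standing by itself and the knob at bin (0.030, 0.187, ~0.152), which is 70 mm in front of the hinge and 42 mm above it, so the stay is locked. Now the jar, at bin (0.0035, -0.357).

Request:
play_rows --increments "-3.43 1.1 0 0 0.56;-3.43 1.1 0 0 0.56;-3.43 1.1 0 0 0.56;-3.43 1.1 0 0 0.56;-3.43 1.1 0 0 0.56"

```text
clock: 11.08
position: [0.5102, -0.2523, 0.3962]
ee_rot: [2.397, 2.03, -0.003]
force: [0.6, 1.2, 0.8]
width: 0.784
gripper_force: 0.0
```

Request:
play_rows --increments "-3.43 1.1 0 0 0.56;0 0 1.8 -7 0.56;0 0 1.8 -7 0.56;0 0 1.8 -7 0.56;0 0 1.8 -7 0.56"

```text
clock: 11.5
position: [0.5148, -0.287, 0.323]
ee_rot: [-1.829, -2.553, 0.003]
force: [0.3, 0.1, -0.5]
width: 0.784
gripper_force: 0.0
```

Request:
play_rows --increments "0 0 1.8 -7 0.56;0 0 1.8 -7 0.56;0 0 1.8 -7 0.56;0 0 1.8 -7 0.56;0 0 1.8 -7 0.56"

```text
clock: 11.92
position: [0.5147, -0.2865, 0.233]
ee_rot: [-0.976, -2.985, 0.001]
force: [0.1, -0.2, -0.6]
width: 0.781
gripper_force: 0.0
```

Request:
play_rows --increments "0 0 1.8 -7 0.56;0 0 1.8 -7 0.56;0 0 1.8 -7 0.56;0 0 1.8 -6 0.56;0 0 0 0 0.56"

```text
clock: 12.33
position: [0.5128, -0.2856, 0.1587]
ee_rot: [-0.254, -3.125, -0.003]
force: [-0.1, 0.7, 0.3]
width: 0.781
gripper_force: 0.0
```

```bash
python3 - <<'E'
from h import *
s=st(); p=vision.get_image("wrist"); save(p,"w2.png"); b=tobin(cloud(p))
r=R.from_rotvec(s["ee_rot"]).as_matrix(); print("cam in tool",r.T@(np.array(p["cam_to_world"])[:3,3]-s["position"]))
for d in cut_out("jar",p)[:4]:
    m=d["mask"]; a=b[m]; a=a[(a[:,2]>.069)&(a[:,2]<.085)]
    print(round(d["confidence"],2),np.round(d["point"]),m.sum(),np.median(p["frame"][m],0),[np.round(v,1) for v in cv2.minEnclosingCircle((a[:,:2]*1000).astype(np.float32))] if len(a)>5 else 0)
E
```

```text
t 12.33 bin xyz [ 0.0035 -0.3526  0.1587] yawerr deg 90.45 tilt [-0.006  0.002 -1.   ] F bin [-0.2  0.7  0.3] w 71.9 q [ 0.09  0.46  0.46  1.77 -0.24  0.97  2.06]
cam in tool [ 0.06702871  0.00048414 -0.15857437]
0.88 [194. 314.] 3205 [111. 107.  94.] [array([   2. , -356.8]), np.float64(24.8)]
0.75 [ 79. 329.] 3868 [177.  22.  17.] [array([ -95.9, -346. ]), np.float64(24.8)]
0.71 [165. 420.] 4077 [91. 38. 98.] [array([ -24. , -261.7]), np.float64(24.9)]
0.32 [152. 580.] 19382 [63. 35. 15.] [array([ -34.6, -147.8]), np.float64(65.4)]
```

View pics/w2.png

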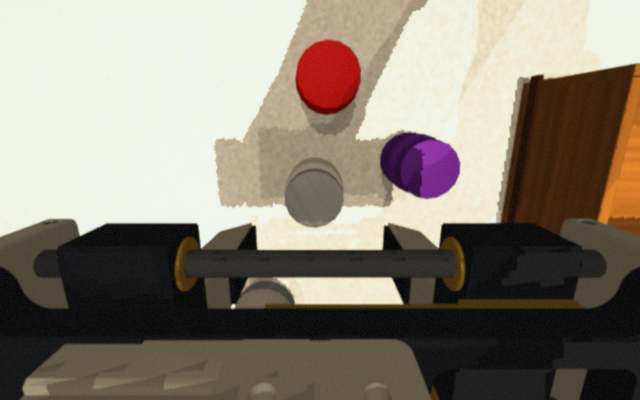

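The wrist view shows the white jar at (314,194), the red one at (328,79) and the purple one at (420,165), with room for both fingers. Descending and gripping.

Request:
play_rows --increments "0.15 -0.4 3 0 0.56;0 0 3 0 0.56;0 0 3 0 0.56;0 0 2.4 0 0.56;0 0 1 0 0.56"

```text
clock: 12.85
position: [0.5112, -0.2902, 0.0369]
ee_rot: [-0.268, -3.128, -0.001]
force: [-0.0, 0.2, -0.4]
width: 0.78
gripper_force: 0.0
```

Request:
play_rows --increments "0 0 0 0 0.56;0 0 0 0 0.2;0 0 0 0 -0.2;0 0 0 0 -0.2;0 0 0 0 -0.2" --grip_force 25

```text
clock: 13.27
position: [0.5128, -0.2912, 0.0408]
ee_rot: [0.264, 3.128, -0.001]
force: [-0.8, 0.8, 8.0]
width: 0.587
gripper_force: 25.0
```

```bash
python3 -c "
from h import *
st()"
```

```text
t 13.27 bin xyz [ 0.0045 -0.3581  0.0408] yawerr deg 90.09 tilt [ 0.003 -0.001 -1.   ] F bin [-0.9  0.7  8. ] w 54.0 q [ 0.16  0.61  0.39  1.87 -0.34  0.72  2.14]
```

Request:
play_rows --increments "0 0 -1 0 -0.2;0 0 -2 0 -0.2;0 0 -3 0 -0.2;0 0 -3 0 -0.2;0 0 -3 0 -0.2"

```text
clock: 13.68
position: [0.5108, -0.2907, 0.161]
ee_rot: [-0.265, -3.13, -0.0]
force: [1.1, -0.4, -2.1]
width: 0.583
gripper_force: 25.0
```

Request:
play_rows --increments "0 0 -3 0 -0.2;0 0 -3 0 -0.2;0 0 -2 0 -0.2;0 0 -1 0 -0.2;0 0 0 0 -0.2"

```text
clock: 14.1
position: [0.5122, -0.2915, 0.2517]
ee_rot: [0.265, 3.126, -0.002]
force: [-0.4, -0.3, -3.6]
width: 0.589
gripper_force: 25.0
```

```bash
python3 - <<'E'
from h import *
s=st(); p=vision.get_image("scene"); cv2.imwrite("pics/s3.png",cv2.resize(p["frame"][150:350,150:400,::-1],None,fx=3,fy=3))
b=tobin(cloud(p))
for d in cut_out("jar",p)[:4]:
    m=d["mask"]; a=b[m]; a=a[~np.isnan(a[:,0])]
    print(round(d["confidence"],2),np.round(d["point"]),m.sum(),np.median(p["frame"][m],0),np.round(np.percentile(a,[3,50,97],axis=0),3).tolist())
E
```

```text
t 14.1 bin xyz [ 0.0039 -0.3585  0.2517] yawerr deg 90.07 tilt [ 0.004 -0.001 -1.   ] F bin [-0.4 -0.4 -3.6] w 54.2 q [ 0.07  0.37  0.5   1.66 -0.19  1.15  2.02]
0.82 [267. 228.] 400 [67. 62. 55.] [[-0.003, -0.386, 0.219], [0.022, -0.364, 0.259], [0.03, -0.341, 0.288]]
0.63 [272. 256.] 459 [51. 33. 54.] [[-0.042, -0.289, 0.009], [-0.013, -0.271, 0.067], [0.004, -0.243, 0.078]]
0.57 [278. 214.] 284 [60. 26. 23.] [[-0.098, -0.375, 0.006], [-0.077, -0.36, 0.045], [-0.067, -0.336, 0.08]]
```

View pics/s3.png

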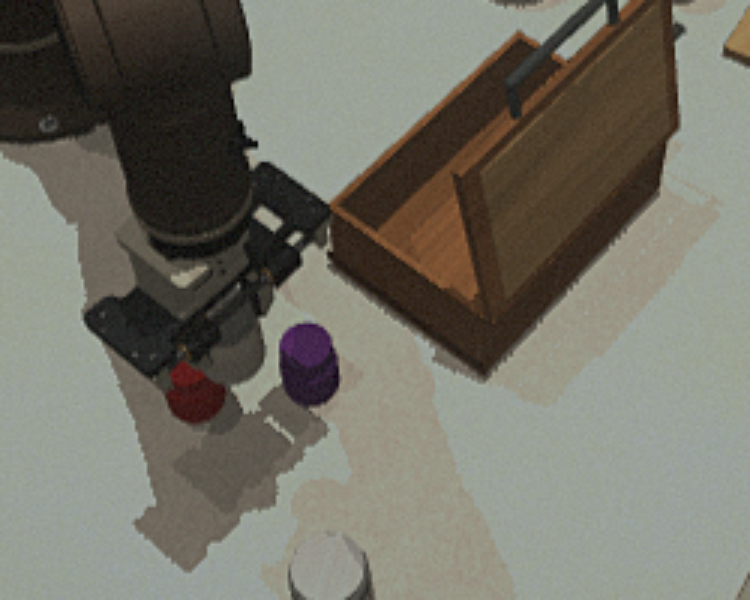

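The jar is held upright in the gripper at about (235,340) in the crop. Carrying it to the bin.

Request:
play_rows --increments "1.8 3.2 0 0 -0.2;1.8 3.2 0 0 -0.2;0 3.4 0 0 -0.2;0 3.4 0 0 -0.2;0 3.4 0 0 -0.2"

```text
clock: 14.62
position: [0.5025, -0.1194, 0.2473]
ee_rot: [-0.265, -3.127, -0.0]
force: [0.9, -0.3, -3.2]
width: 0.588
gripper_force: 25.0
```

Request:
play_rows --increments "0 3.4 0 0 -0.2;0 3.4 0 0 -0.2;0 3.4 0 0 -0.2;0 3.4 0 0 -0.2;0 3.4 0 0 -0.2"

```text
clock: 15.03
position: [0.5312, 0.0481, 0.2471]
ee_rot: [-0.264, -3.127, 0.001]
force: [1.6, -0.5, -2.7]
width: 0.587
gripper_force: 25.0
```

Request:
play_rows --increments "0 0 3 0 -0.2;0 0 3 0 -0.2;0 0 3 0 -0.2;0 0 3 0 -0.2;0 0 2 0 -0.2"

```text
clock: 15.45
position: [0.5294, 0.0462, 0.1047]
ee_rot: [-0.264, -3.125, 0.003]
force: [-0.5, -0.2, -3.3]
width: 0.586
gripper_force: 25.0
```

Request:
play_rows --increments "0 0 2 0 -0.2;0 0 1.3 0 -0.2;0 0 0.6 0 -0.2;0 0 0 0 -0.2"

```text
clock: 15.78
position: [0.5303, 0.0461, 0.0676]
ee_rot: [-0.264, -3.126, 0.002]
force: [1.5, 0.6, -2.7]
width: 0.59
gripper_force: 25.0
```

```bash
python3 -c "
from h import *
st()"
```

```text
t 15.78 bin xyz [-0.0354 -0.0227  0.0676] yawerr deg 90.08 tilt [-0.005 -0.001 -1.   ] F bin [ 1.4  0.8 -2.7] w 54.3 q [-0.41  0.49  0.3   1.99 -0.21  0.7   1.43]
```

Request:
play_rows --increments "0 0 0.5 0 -0.2;0 0 0.5 0 -0.2;0 0 0.4 0 -0.2;0 0 0 0 -0.2"

```text
clock: 16.12
position: [0.5321, 0.0465, 0.0557]
ee_rot: [-0.264, -3.13, -0.0]
force: [0.2, -0.4, -3.4]
width: 0.588
gripper_force: 25.0
```

Request:
play_rows --increments "0 0 0.3 0 -0.2;0 0 0 0 -0.2"

```text
clock: 16.28
position: [0.5323, 0.0465, 0.0529]
ee_rot: [0.264, 3.13, 0.0]
force: [-1.0, 0.3, -2.5]
width: 0.585
gripper_force: 25.0
```

Request:
play_rows --increments "0 0 0.2 0 -0.2;0 0 0 0 -0.2"

```text
clock: 16.45
position: [0.5323, 0.0465, 0.0509]
ee_rot: [-0.264, -3.13, -0.0]
force: [-0.4, -0.2, -2.3]
width: 0.59
gripper_force: 25.0
```

Request:
play_rows --increments "0 0 0.15 0 -0.2;0 0 0 0 -0.2"

```text
clock: 16.62
position: [0.5323, 0.0465, 0.0494]
ee_rot: [-0.264, -3.13, -0.0]
force: [-0.8, -0.3, -2.6]
width: 0.589
gripper_force: 25.0
```

Request:
play_rows --increments "0 0 0.15 0 -0.2;0 0 0 0 -0.2"

```text
clock: 16.78
position: [0.5325, 0.0465, 0.0487]
ee_rot: [0.265, 3.13, 0.001]
force: [-3.5, -0.4, 8.5]
width: 0.59
gripper_force: 25.0
```

Request:
play_rows --increments "0 0 0.15 0 -0.2;0 0 0 0 -0.2"

```text
clock: 16.95
position: [0.5327, 0.0465, 0.0482]
ee_rot: [0.265, 3.13, 0.002]
force: [-6.0, -0.4, 21.9]
width: 0.593
gripper_force: 25.0
```

Request:
play_rows --increments "0 0 -0.2 0 -0.2;0 0 0 0 0.2;0 0 0 0 0.5;0 0 0 0 0.5;0 0 0 0 0.5"

```text
clock: 17.37
position: [0.5325, 0.0465, 0.0485]
ee_rot: [0.264, 3.13, 0.0]
force: [-0.3, -0.3, 0.1]
width: 0.74
gripper_force: 0.0
```

Request:
play_rows --increments "0 0 -1 0 0.5;0 0 -3 0 0.5;0 0 -4 0 0.5;0 0 -4 0 0.5;0 0 -4 0 0.5"

```text
clock: 17.78
position: [0.5319, 0.0461, 0.2109]
ee_rot: [-0.265, -3.13, 0.001]
force: [1.3, 0.3, -0.1]
width: 0.75
gripper_force: 0.0
```

```bash
python3 - <<'E'
from h import *
s=st(); p=vision.get_image("wrist"); b=tobin(cloud(p)); f=p["frame"]
for d in cut_out("jar",p)[:2]:
    m=d["mask"]; a=b[m]; a=a[(a[:,2]>.07)&(a[:,2]<.1)]
    print(round(d["confidence"],2),np.round(d["point"]),np.median(f[m],0),[np.round(v,1) for v in cv2.minEnclosingCircle((a[:,:2]*1000).astype(np.float32))],"z",np.round(np.percentile(a[:,2],[5,50,95]),3))
p=vision.get_image("top"); b=tobin(cloud(p))
k=(b[...,1]>.168)&(b[...,1]<.22)&(abs(b[...,0])<.13)&(b[...,2]>.1)&(b[...,2]<.3)
print("knob",k.sum(),np.round(np.percentile(b[k],[5,50,95],axis=0),3).tolist())
E
```

```text
t 17.78 bin xyz [-0.0338 -0.0225  0.2109] yawerr deg 90.06 tilt [-0. -0. -1.] F bin [ 1.2  0.5 -0.1] w 69.0 q [-0.47  0.31  0.36  1.84 -0.13  1.02  1.35]
0.84 [123.  33.] [86.  4.  2.] [array([ -93.3, -333.8]), np.float64(21.6)] z [0.07  0.074 0.076]
0.77 [190. 104.] [82. 39. 95.] [array([ -23.6, -260.8]), np.float64(25.3)] z [0.073 0.075 0.077]
knob 72 [[0.023, 0.17, 0.152], [0.029, 0.187, 0.157], [0.037, 0.204, 0.161]]
```

Request:
play_rows --increments "2.5 0 -2 0 0.2;2.5 1.6 -2 0 -0.5;0 3.5 0 0 -1;0 3.5 0 0 -1;0 3.6 0 0 -1"

```text
clock: 18.35
position: [0.5029, 0.176, 0.2487]
ee_rot: [-0.266, -3.13, -0.001]
force: [-0.1, -0.3, -1.0]
width: 0.437
gripper_force: 0.0
```

Request:
play_rows --increments "0 3.6 0 0 -1;0 3.6 0 0 -1;0 3.6 0 0 -1;0 0 0 7 -1;0 0 0 7 -1"

```text
clock: 18.77
position: [0.5206, 0.2841, 0.247]
ee_rot: [-0.645, -3.073, 0.002]
force: [0.3, -0.5, 0.7]
width: 0.073
gripper_force: 0.0
```

Request:
play_rows --increments "0 0 0 7 -1;0 0 0 7 -1;0 0 0 7 -1;0 0 0 7 -1;0 0 0 7 -1"

```text
clock: 19.18
position: [0.521, 0.2812, 0.2476]
ee_rot: [-1.547, -2.733, 0.003]
force: [-0.3, -0.3, -0.5]
width: 0.003
gripper_force: 0.0
```

Request:
play_rows --increments "0 0 0 7 -1;0 0 0 7 -1;0 0 0 7 -1;0 0 0 7 -1;0 0 0 6 -1"

```text
clock: 19.6
position: [0.521, 0.2813, 0.2477]
ee_rot: [-2.279, -2.162, 0.003]
force: [-0.3, -1.0, -0.0]
width: 0.006
gripper_force: 0.0
```

```bash
python3 - <<'E'
from h import *
s=st(); p=vision.get_image("top"); b=tobin(cloud(p)); f=p["frame"]
for d in cut_out("jar",p)[:4]:
    m=d["mask"]; a=b[m]; a=a[(a[:,2]>.07)&(a[:,2]<.1)]
    print(round(d["confidence"],2),np.round(d["point"]),np.median(f[m],0),[np.round(v,1) for v in cv2.minEnclosingCircle((a[:,:2]*1000).astype(np.float32))] if len(a)>4 else 0,"z",np.round(np.percentile(a[:,2],[5,50,95]),3) if len(a) else 0)
m=(abs(b[...,0])<.085)&(abs(b[...,1])<.135)&(b[...,2]>.03)&(b[...,2]<.1)
print("in bin",m.sum(),np.round(np.percentile(b[m],[3,50,97],axis=0),3).tolist() if m.any() else 0)
w=tobin(cloud(vision.get_image("wrist")))
k=(w[...,1]>.16)&(w[...,1]<.23)&(w[...,0]>-.03)&(w[...,0]<.13)&(w[...,2]>.1)&(w[...,2]<.2)
print("wr knob",k.sum(),np.round(np.percentile(w[k],[3,50,97],axis=0),3).tolist() if k.any() else 0)
E
```

```text
t 19.6 bin xyz [-0.0844  0.2075  0.2477] yawerr deg 6.73 tilt [-0.002 -0.001 -1.   ] F bin [-0.1 -1.  -0. ] w 0.5 q [-1.01  0.4   0.6   1.66 -0.24  1.16 -0.4 ]
0.88 [241. 430.] [170.  31.  26.] [array([ -96.1, -346.6]), np.float64(24.7)] z [0.07  0.075 0.08 ]
0.84 [204. 324.] [165. 156. 141.] [array([-35.7, -22.7]), np.float64(24.4)] z [0.076 0.083 0.088]
0.63 [216. 403.] [108.  50. 118.] [array([ -24.1, -262.7]), np.float64(25.2)] z [0.071 0.075 0.079]
in bin 281 [[-0.061, -0.047, 0.038], [-0.04, -0.023, 0.081], [-0.015, -0.0, 0.088]]
wr knob 838 [[0.022, 0.165, 0.151], [0.029, 0.191, 0.159], [0.061, 0.209, 0.198]]
```

The jar stands on the bin floor (top at 0.083) and the knob is at bin (0.029, 0.165–0.209). Lining up and approaching the knob from the front.

Request:
play_rows --increments "0 0 2 6.7 -1;0 0 3 0 -1;0 0 3 0 -1;0 0 2.4 0 -1;0 0 0 0 -1"

```text
clock: 20.17
position: [0.5185, 0.2803, 0.1398]
ee_rot: [-2.39, -2.037, 0.013]
force: [-1.0, -0.5, 0.7]
width: 0.003
gripper_force: 0.0
```

Request:
play_rows --increments "0 2.5 0 0 -1;0 2.5 0 0 -1;0 1.8 0 0 -1;0 0 0 0 -1"

```text
clock: 20.5
position: [0.5928, 0.2687, 0.1461]
ee_rot: [2.393, 2.031, 0.004]
force: [-0.2, -0.9, 0.4]
width: 0.007
gripper_force: 0.0
```

```bash
python3 -c "
from h import *
st()"
```

```text
t 20.5 bin xyz [-0.0115  0.2072  0.1461] yawerr deg 0.39 tilt [ 0.004 -0.001 -1.   ] F bin [-0.  -0.9  0.4] w 0.7 q [-0.87  0.59  0.56  1.64 -0.35  1.02 -0.36]
```

Request:
play_rows --increments "-0.2 0.6 0.6 0 -1;0 0.6 0 0 -1;0 0.4 0.2 0 -1;0 0.4 0.2 0 -1;0 0 0 0 -1"

```text
clock: 20.92
position: [0.6083, 0.2653, 0.1342]
ee_rot: [-2.395, -2.033, 0.001]
force: [0.3, -0.7, 0.4]
width: 0.005
gripper_force: 0.1
```

Request:
play_rows --increments "0 0.4 0.2 0 -1;0 0.4 0.2 0 -1;0 0 0 0 -1"

```text
clock: 21.17
position: [0.6162, 0.2639, 0.1299]
ee_rot: [-2.395, -2.033, 0.001]
force: [0.2, 0.6, -1.0]
width: 0.005
gripper_force: 0.6
```

```bash
cat >> h.py <<'E'
def stay():
    for n in("top","wrist"):
        b=tobin(cloud(vision.get_image(n)))
        k=(b[...,1]>.168)&(b[...,1]<.195)&(b[...,0]>-.02)&(b[...,0]<.16)&(b[...,2]>.1)&(b[...,2]<.19)
        print(n,"knob",k.sum(),np.round(np.percentile(b[k],[5,50,95],axis=0),3).tolist() if k.any() else 0)
E
python3 -c "
from h import *
st();stay()"
```

```text
t 21.17 bin xyz [0.0124 0.2065 0.1299] yawerr deg 0.4 tilt [-0.001 -0.    -1.   ] F bin [ 0.1  0.6 -1. ] w 0.4 q [-0.83  0.64  0.55  1.59 -0.37  1.02 -0.33]
top knob 18 [[0.031, 0.169, 0.145], [0.037, 0.172, 0.152], [0.045, 0.176, 0.156]]
wrist knob 0 0
```

Request:
play_rows --increments "0 0.4 0.2 0 -1;0 0.4 0.2 0 -1;0 0.4 0.2 0 -1;0 0 0 0 -1"

```text
clock: 21.6
position: [0.6268, 0.2625, 0.1231]
ee_rot: [-2.393, -2.032, 0.004]
force: [-5.7, 1.7, -1.9]
width: 0.004
gripper_force: 2.7
```

```bash
python3 -c "
from h import *
st();stay()"
```

```text
t 21.6 bin xyz [0.0231 0.2069 0.1231] yawerr deg 0.42 tilt [-0.003  0.    -1.   ] F bin [-5.9  0.7 -1.9] w 0.3 q [-0.81  0.66  0.54  1.57 -0.38  1.02 -0.32]
top knob 16 [[0.041, 0.169, 0.141], [0.047, 0.173, 0.147], [0.056, 0.177, 0.15]]
wrist knob 19 [[0.102, 0.176, 0.189], [0.103, 0.179, 0.19], [0.104, 0.184, 0.19]]
```

Request:
play_rows --increments "0 0.4 0.2 0 -1;0 0.4 0.2 0 -1;0 0.4 0.2 0 -1;0 0 0 0 -1"

```text
clock: 22.03
position: [0.6348, 0.261, 0.1151]
ee_rot: [-2.389, -2.03, 0.014]
force: [-13.5, 1.8, -6.3]
width: 0.001
gripper_force: 6.5
```

```bash
python3 -c "
from h import *
st();stay()"
```

```text
t 22.03 bin xyz [0.0313 0.2067 0.1151] yawerr deg 0.46 tilt [-0.011 -0.001 -1.   ] F bin [-13.6  -0.5  -6.3] w 0.1 q [-0.79  0.68  0.54  1.55 -0.39  1.03 -0.31]
top knob 27 [[0.02, 0.169, 0.133], [0.054, 0.171, 0.142], [0.098, 0.177, 0.189]]
wrist knob 596 [[0.111, 0.176, 0.182], [0.111, 0.183, 0.186], [0.112, 0.191, 0.19]]
```

Request:
play_rows --increments "0 -0.5 0 0 -1;0 -1 0 0 -1;0 -2 0 0 -1;0 0 0 0 -1;0 0 0 0 -1"

```text
clock: 22.55
position: [0.6052, 0.2664, 0.1192]
ee_rot: [2.394, 2.034, 0.002]
force: [0.1, -0.8, -0.4]
width: 0.002
gripper_force: 0.0
```

```bash
python3 - <<'E'
from h import *
st();stay()
p=vision.get_image("top"); b=tobin(cloud(p)); f=p["frame"]
m=(b[...,0]>0)&(abs(b[...,1])<.06)&(b[...,2]>.32)&(b[...,2]<.37)&(b[...,0]<.2)
print("handle",np.round(np.nanmedian(b[m],0),4))
cv2.imwrite("pics/t4.png",cv2.resize(f[120:260,230:400,::-1],None,fx=4,fy=4))
E
```

```text
t 22.55 bin xyz [0.0012 0.207  0.1192] yawerr deg 0.44 tilt [ 0.001  0.001 -1.   ] F bin [ 0.2 -0.8 -0.4] w 0.2 q [-0.84  0.63  0.55  1.63 -0.38  0.98 -0.33]
top knob 30 [[0.048, 0.168, 0.136], [0.055, 0.176, 0.14], [0.061, 0.183, 0.144]]
wrist knob 246 [[0.08, 0.173, 0.186], [0.081, 0.18, 0.188], [0.082, 0.186, 0.19]]
handle [ 0.0306 -0.0014  0.3429]
```

View pics/t4.png

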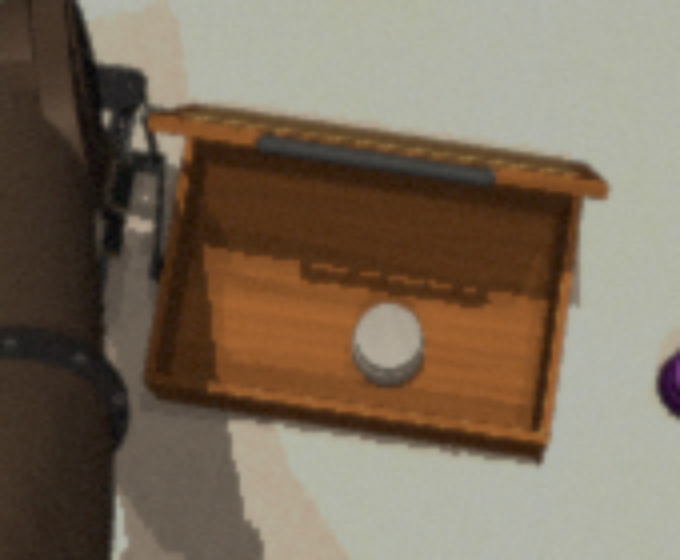

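The picture shows the jar upright in the bin at (388,342), the lid up at about 1.25 rad and the stay broken, with the knob at bin x 0.055. Going back to the handle.

Request:
play_rows --increments "0 -3 0 0 -1;0 -3 -2 0 -1;0 0 -4 0 -1;0 0 -4 0 -1;0 0 -4 0 -0.2"

```text
clock: 23.12
position: [0.546, 0.2751, 0.2603]
ee_rot: [2.395, 2.032, -0.0]
force: [0.8, 0.4, -0.5]
width: 0.037
gripper_force: 0.0
```

Request:
play_rows --increments "0 0 -4 0 -0.2;0 0 -4 0 -0.2;0 0 -4 0 -0.2;0 0 -4 0 -0.2;-3.5 1.5 0 0 -0.2"

```text
clock: 23.53
position: [0.5562, 0.2465, 0.4258]
ee_rot: [-2.384, -2.045, -0.019]
force: [0.4, 1.9, -1.7]
width: 0.376
gripper_force: 0.0
```

Request:
play_rows --increments "-3.5 1.5 0 0 -0.2;-3.5 1.5 0 0 -0.2;-3.5 1.5 0 0 -0.2;-3.5 1.5 0 0 -0.2;-3.2 1.5 0 0 -0.2"

```text
clock: 23.95
position: [0.6018, 0.0535, 0.4192]
ee_rot: [2.396, 2.03, 0.001]
force: [0.5, -0.6, 0.2]
width: 0.407
gripper_force: 0.0
```

Request:
play_rows --increments "0 0 0 0 -0.2;0 0 0 0 -0.2"

```text
clock: 24.12
position: [0.6019, 0.053, 0.4191]
ee_rot: [2.4, 2.024, 0.001]
force: [-0.1, 1.2, 0.2]
width: 0.4
gripper_force: 0.0
```

```bash
python3 - <<'E'
from h import *
st()
b=tobin(cloud(vision.get_image("wrist")))
m=(b[...,0]>-.01)&(b[...,0]<.1)&(b[...,1]>-.06)&(b[...,1]<.06)&(b[...,2]>.325)&(b[...,2]<.36)
print("handle",m.sum(),np.round(np.percentile(b[m],[5,50,95],axis=0),4).tolist() if m.any() else 0)
E
```

```text
t 24.12 bin xyz [ 0.034  -0.0038  0.4191] yawerr deg 0.03 tilt [ 0.001 -0.001 -1.   ] F bin [-0.3  1.2  0.2] w 36.8 q [-0.66  0.35  0.73  1.33 -0.23  1.55 -0.13]
handle 1839 [[0.0252, -0.0374, 0.3407], [0.0307, 0.0111, 0.3442], [0.0356, 0.0549, 0.3459]]
```

Request:
play_rows --increments "0 -0.35 3 0 -0.2;0 0 3 0 -0.2;0 0 2.2 0 -0.2;0 0 1.2 0 -0.2;0 0 0 0 -0.2"

```text
clock: 24.58
position: [0.5963, 0.0595, 0.3216]
ee_rot: [-2.39, -2.034, 0.006]
force: [-0.5, 0.3, -0.6]
width: 0.401
gripper_force: 0.0
```

Request:
play_rows --increments "0 0 0 0 -0.5;0 0 0 0 -1;0 0 0 0 -1;0 0 0 0 -1;0 0 0 0 -1" --grip_force 20

```text
clock: 25.0
position: [0.5982, 0.0574, 0.3254]
ee_rot: [2.394, 2.033, 0.003]
force: [0.3, 0.9, 3.7]
width: 0.121
gripper_force: 20.0
```

```bash
python3 - <<'E'
from h import *
lid()
H=lambda a: np.array([-.238*np.cos(a)+.006*np.sin(a), .238*np.sin(a)+.006*np.cos(a)])*100
A=np.arange(1.25,-.01,-.0625)
for a,d in zip(A[1:],np.diff([H(a) for a in A],axis=0)): print(round(a,3),np.round([d[0],-d[1]],2))
E
```

```text
t 25.0 bin xyz [ 2.970e-02 -1.000e-04  3.254e-01] yawerr deg 0.4 tilt [ 0.002  0.    -1.   ] F bin [0.1 1.  3.7] w 11.1 q [-0.67  0.37  0.71  1.52 -0.25  1.33 -0.1 ]
lid 1.246 rad 0.2385
tang 1.3 rad 3.4 step 1cm tang: [ 0.95 -0.32]
1.188 [-1.41  0.48]
1.125 [-1.38  0.56]
1.062 [-1.34  0.65]
1.0 [-1.3   0.73]
0.938 [-1.25  0.81]
0.875 [-1.19  0.89]
0.812 [-1.14  0.96]
0.75 [-1.07  1.03]
0.688 [-1.01  1.09]
0.625 [-0.94  1.16]
0.562 [-0.86  1.21]
0.5 [-0.79  1.26]
0.438 [-0.71  1.31]
0.375 [-0.62  1.35]
0.312 [-0.54  1.39]
0.25 [-0.45  1.42]
0.188 [-0.36  1.44]
0.125 [-0.27  1.46]
0.062 [-0.18  1.48]
0.0 [-0.08  1.49]
```

Request:
play_rows --increments "0 -1.41 0.48 0 -1;0 -1.38 0.56 0 -1;0 -1.34 0.65 0 -1;0 0 0 0 -1"

```text
clock: 25.33
position: [0.555, 0.0647, 0.3073]
ee_rot: [-2.393, -2.032, 0.0]
force: [-1.8, 1.0, -1.7]
width: 0.122
gripper_force: 20.0
```

```bash
python3 -c "
from h import *
lid()"
```

```text
t 25.33 bin xyz [-1.410e-02 -2.000e-04  3.073e-01] yawerr deg 0.44 tilt [-0.002  0.001 -1.   ] F bin [-1.9  0.7 -1.7] w 11.2 q [-0.74  0.3   0.71  1.65 -0.21  1.26 -0.15]
lid 1.047 rad 0.2388
tang -2.5 rad -0.5 step 1cm tang: [ 0.87 -0.5 ]
```

Low force, so the stay is folding. Continuing down.

Request:
play_rows --increments "0 -1.3 0.73 0 -1;0 -1.25 0.81 0 -1;0 -1.19 0.89 0 -1;0 -1.14 0.96 0 -1;0 -1.07 1.03 0 -1"

```text
clock: 25.75
position: [0.4991, 0.0741, 0.2641]
ee_rot: [2.395, 2.032, 0.004]
force: [1.5, 1.6, 0.2]
width: 0.122
gripper_force: 20.0
```

Request:
play_rows --increments "0 -1.01 1.09 0 -1;0 -0.94 1.16 0 -1;0 -0.86 1.21 0 -1;0 0 0 0 -1"

```text
clock: 26.08
position: [0.4699, 0.0789, 0.2277]
ee_rot: [-2.394, -2.033, 0.0]
force: [3.8, 2.4, -5.5]
width: 0.12
gripper_force: 20.0
```

```bash
python3 -c "
from h import *
lid()"
```

```text
t 26.08 bin xyz [-0.1004 -0.0006  0.2277] yawerr deg 0.44 tilt [-0.  0. -1.] F bin [ 3.3  3.  -5.5] w 11.0 q [-0.85  0.21  0.68  1.96 -0.15  1.03 -0.25]
lid 0.551 rad 0.239
tang -2.9 rad -5.7 step 1cm tang: [ 0.52 -0.85]
```

Request:
play_rows --increments "0 -0.75 1.27 0 -1;0 -0.68 1.31 0 -1;0 -0.6 1.35 0 -1;0 -0.52 1.39 0 -1;0 -0.45 1.42 0 -1"

```text
clock: 26.5
position: [0.4406, 0.0838, 0.1613]
ee_rot: [-2.394, -2.032, -0.0]
force: [-1.9, 3.0, 1.0]
width: 0.124
gripper_force: 20.0
```

Request:
play_rows --increments "0 -0.34 1.44 0 -1;0 -0.25 1.3 0 -1;0 -0.15 1 0 -1;0 0 0 0 -1"

```text
clock: 26.83
position: [0.4331, 0.085, 0.1229]
ee_rot: [-2.394, -2.033, 0.003]
force: [-2.3, 5.9, -3.9]
width: 0.121
gripper_force: 20.0
```

```bash
python3 -c "
from h import *
lid()"
```

```text
t 26.83 bin xyz [-0.1377 -0.0009  0.1229] yawerr deg 0.43 tilt [-0.002 -0.    -1.   ] F bin [-3.2  5.4 -3.9] w 11.2 q [-0.82  0.3   0.63  2.16 -0.26  0.75 -0.18]
lid 0.081 rad 0.2391
tang -4.2 rad 2.9 step 1cm tang: [ 0.08 -1.  ]
```

Request:
play_rows --increments "0 -0.1 0.7 0 -1;0 0 0.6 0 -1;0 0 0.3 0 -1;0 0 0 0 -1"

```text
clock: 27.17
position: [0.4318, 0.0852, 0.1078]
ee_rot: [-2.393, -2.032, 0.003]
force: [-3.7, 4.5, -4.2]
width: 0.12
gripper_force: 20.0
```

Request:
play_rows --increments "0 0 0.2 0 -1;0 0 0 0 -1"

```text
clock: 27.33
position: [0.4317, 0.0852, 0.106]
ee_rot: [-2.393, -2.032, 0.003]
force: [-4.8, 5.8, -5.1]
width: 0.122
gripper_force: 20.0
```

Request:
play_rows --increments "0 0 0.2 0 -1;0 0 0 0 -1"

```text
clock: 27.5
position: [0.4317, 0.0852, 0.104]
ee_rot: [-2.393, -2.032, 0.003]
force: [-5.1, 5.0, -4.3]
width: 0.121
gripper_force: 20.0
```

Request:
play_rows --increments "0 0 0.2 0 -1;0 0 0 0 -1"

```text
clock: 27.67
position: [0.4316, 0.0852, 0.102]
ee_rot: [-2.392, -2.032, 0.003]
force: [-4.1, 5.4, -3.8]
width: 0.12
gripper_force: 20.0
```

Request:
play_rows --increments "0 0 0.15 0 -1;0 0 0 0 -1"

```text
clock: 27.83
position: [0.4315, 0.0852, 0.1006]
ee_rot: [-2.392, -2.032, 0.003]
force: [-6.3, 5.4, -4.0]
width: 0.119
gripper_force: 20.0
```

Request:
play_rows --increments "0 0 0.2 0 -1;0 0 0 0 -1"

```text
clock: 28.0
position: [0.4315, 0.0852, 0.0992]
ee_rot: [-2.392, -2.031, 0.003]
force: [-9.6, 4.9, 9.6]
width: 0.124
gripper_force: 20.0
```

Request:
play_rows --increments "0 0 0.2 0 -1;0 0 0 0 -1"

```text
clock: 28.17
position: [0.4315, 0.0851, 0.0975]
ee_rot: [-2.392, -2.031, 0.002]
force: [-11.4, 3.5, 18.5]
width: 0.12
gripper_force: 20.0
```

```bash
python3 - <<'E'
from h import *
st()
b=tobin(cloud(vision.get_image("top")))
for x in(-.09,-.05,0,.05,.09):
    m=(abs(b[...,0]-x)<.01)&(b[...,1]>-.13)&(b[...,1]<-.06)&(b[...,2]>.09); print(x,np.round(np.nanmedian(b[m][:,2]),4) if m.any() else 0)
E
```

```text
t 28.17 bin xyz [-0.1393 -0.001   0.0975] yawerr deg 0.41 tilt [-0.004  0.002 -1.   ] F bin [-11.9   1.6  18.5] w 11.1 q [-0.78  0.35  0.59  2.19 -0.31  0.69 -0.14]
-0.09 0.1224
-0.05 0.1237
0 0.1233
0.05 0.1235
0.09 0.1227
```

Contact at about 18 N and the lid reads level at 0.123, so it is shut. Releasing and rising.

Request:
play_rows --increments "0 0 -0.2 0 -1;0 0 0 0 -0.45;0 0 0 0 -0.45;0 0 0 0 -0.45;0 0 0 0 -0.45"

```text
clock: 28.63
position: [0.4335, 0.0842, 0.0989]
ee_rot: [2.395, 2.032, 0.001]
force: [-0.1, 0.1, -0.1]
width: 0.274
gripper_force: 0.0
```

Request:
play_rows --increments "0 0 -1 0 -0.45;0 0 -2 0 -0.45;0 0 -3 0 -0.45;0 0 -4 0 -0.45;0 0 -4 0 -0.45"

```text
clock: 29.05
position: [0.4321, 0.0833, 0.2405]
ee_rot: [2.396, 2.03, -0.003]
force: [0.4, 1.1, 0.2]
width: 0.276
gripper_force: 0.0
```

Request:
play_rows --increments "0 -3 -2 0 -0.45;0 -3 0 0 -0.45;0 0 0 0 -0.45;0 0 0 0 -0.45"

```text
clock: 29.38
position: [0.3728, 0.0943, 0.2595]
ee_rot: [-2.393, -2.034, -0.004]
force: [0.3, -0.3, -0.4]
width: 0.275
gripper_force: 0.0
```

```bash
python3 - <<'E'
from h import *
st()
p=vision.get_image("top"); b=tobin(cloud(p)); save(p,"end.png")
for x in(-.09,-.05,0,.05,.09):
    m=(abs(b[...,0]-x)<.01)&(b[...,1]>-.13)&(b[...,1]<-.06)&(b[...,2]>.09); print(x,np.round(np.nanmedian(b[m][:,2]),4) if m.any() else 0)
w=cloud(p)
for q in("mug","can","bowl"):
    d=cut_out(q,p)
    if d: print(q,np.round(d[0]["point"]))
E
```

```text
t 29.38 bin xyz [-0.1988 -0.0019  0.2595] yawerr deg 0.48 tilt [ 0.001  0.002 -1.   ] F bin [ 0.4 -0.3 -0.4] w 25.3 q [-1.03 -0.05  0.64  2.09  0.03  1.09 -0.57]
-0.09 0.1221
-0.05 0.1234
0 0.1238
0.05 0.1234
0.09 0.1224
mug [194. 187.]
can [165. 463.]
bowl [246. 207.]
```

```bash
python3 -c "
from cell import job
print(job.sign_off())"
```

```text
the job is handed in; nothing more can be done
None
```

I handed the job in at about 29 s. The lid was raised until its stay locked, the white jar set upright on the bin floor, the stay unlocked and the lid lowered shut. The mug, can and bowl stayed where they were, and no verdict came back.

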